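Seat a label holder behind the shelf lip and hold it against the row

ROBOT

A 6-joint arm with a two-finger parallel gripper is mounted at the origin on the work surface. World frame = base frame: x ahead of the robot, y to its left, z up, the work surface at z = 0. Lengths are in m, angles in rad, forces in N, time in s.
With the tool pointing down it reaches from about 0.25 to 0.725 m from the base axis. Payload 9.7 kg.
Tool frame: the origin (TCP) lies midway between the tips of the shut fingers; the grasp point (between the pads) lies 19 mm behind it; z points along the fingers, y is the line along which they close (so a half turn about z gives the same grasp; the last joint's range is limited). The gripper opens to 85 mm and grips with 20 to 120 N. Pads are 22 mm wide; open, the fingers measure 114 mm over their backs; the gripper's body (76 mm by 85 mm) begins 54 mm behind the grasp point. The pads swing forward as they close: fully open they stand 13 mm farther back than shut.
Start: joints at [1.186, 0.087, 0.176, 1.66, 0, 1.571], TCP at [0.206, 0.51, 0.231] pointing down, gripper open.
Joint ranges: [-3.13, 3.13], [-0.85, 1.81], [-1.15, 1.24], [-2.2, 2.28], [-1.44, 1.52], [-3.14, 3.14]. Speed limits (rad/s): [2.22, 2.22, 2.57, 3.14, 3.14, 3.14].

INTERFACE

Orientations are given as a unit quaternion [w, x, y, z].
In Python, from station import manip gives the robot as it stands.
- The arm moves only by the tool arm_command, never from a script. Its arguments are lists of equal length, an entry for each row: "rot": the turn, a rotation vector about the tool's x, y, z in rad, a list of three; "linear": the shift along the tool's x, y, z in mm, a list of three; "fingers": the finger opening in mm, from 0 to 85.4. In form: {"rot": [[rx, ry, rz], ...], "linear": [[tx, ty, tz], ...], "fingers": [fingers, ...]}. A call has 1 to 12 rows; each row shifts and turns the commanded pose from where the row before left it, along the tool's axes as they then stand; what a row does not reach is not made up. A row lasts 1/12 s, in which the tool goes at most 41.7 mm and 7.16 degrees, less where a joint would pass 70% of its speed; a pose out of reach is approached as far as the arm can. A call is refused whole if a number of a shift passes 41.7 or a number of a turn 0.125, either way. A call with a gripper value outside its range is refused whole. The fingers move at their own pace and stop on an object; the grip force is fixed at half the most. Time passes only in rows, so rows that do not move let the fingers close. It gives the time, the measured TCP pose, the force, the opening and the grip force at its end, in the units of the state.
- manip.get_obs(): the state, without advancing time (a new reading comes with each control period).
- manip.read_camera(name): name is "side" or "top" or "wrist"; returns a dict with "pixels" (400x640x3 uint8, blue, green, red), "vertical_fov" (degrees; the focal length in pixels is half the picture's height over the tangent of half this angle, whatever the lens; pixels are square), "cx", "cy" (the principal point, pixels), "extrinsics" (4x4, takes a point from world to camera coordinates). Camera axes: x right, y down, z forward; pixel columns grow to the right and rows downward; lengths in m; the calibration is good to about 2 mm. A picture is of the moment at which its call begins. There is no depth.
- manip.job_done(): hands the job in; it is judged then, once.
Trained networks look in a picture, given as the dict that the camera call returned (one of the last four; its "shot" number tells which), for a name from the list of things; names that differ only in an ending like _2 or _b are one class to them, and where a whole thing is asked for, a point or a joint stands for the part that bears it (a point fixed in the world has none). Each returns a list of dicts, best first, with "p" (0 to 1); they miss things now and then, are a little off and sometimes report something else, mostly with a low value. They report only what shows in the picture. A call takes as long as a camera call. They do not tell look-alikes from the thing itself.
- manip.boxes_of(thing, picture): "location" ([row, column] in pixels, amid what is visible of it).
- manip.tip_of(thing, picture): "location" ([row, column] in pixels: a listed point, or the origin of a listed thing).
The state is a dict: "t": time; "q": joint angles; "qvel": joint speeds; "effort": joint torques, N m; "tool_pos": TCP position; "eef_rot": TCP orientation; "wrist_force": force on the tool from outside, world axes, zero at the start; "ft_torque": the same for the moment, N m; "opening": finger opening in m; "grip_force": force on a finger pad.
Only numpy, scipy, OpenCV 4.12 (cv2) and the standard library are available. Lean on these libraries where they do the work, as an engineer would, in place of code of your own. Each camera call takes 0.05 s, during which the arm holds its last target. There are 200 camera calls.

TASK

Take the loose narrow label holder from the bench and push it down over the bare stretch of the riser shelf's front lip, its tongue behind the lip and its card facing out, a few centimetres short of the two holders already screwed on. Keeping it pressed down on the lip, slide it along until it butts against the end of that row. Do not force it, leave everything else where it is, and finish still gripping it, holding it pressed fully home on the lip and against its neighbour, so that I can drive its screw.

Things in the scene. Friction and masses are not known exactly. Their poses are not given: they have to be found in the camera images.
- holder: the loose narrow label holder, white plastic, 80 g, standing on the bench: a flat card pocket 10 mm thick (x), 70 mm wide (y), 75 mm high (z), white card on its -x face, and at its back (+x) a hook: a bridge, then a 3 mm tongue hanging down from it, as wide as the pocket. The slot between them, 7 mm wide (x +5 to +12 mm), is open below. Origin: centre of the pocket's underside; z up
- holder_slot (a point): top of that slot, the middle of the bridge's underside: 8.5 mm behind (+x) and 22 mm above the holder's origin; the bridge is 4 mm thick. The tongue's lowest 8 mm are flared outward, so that the slot's mouth is about 11 mm wide. When the holder is home this point sits on top of the lip. Axes as the holder's
- holder_grip (a point): where to grip: middle of the plain upper part of the pocket, 52 mm above the holder's origin. From 26 to 75 mm up there is only the flat pocket, 10 mm front to back (x), 70 mm wide (y). Axes as the holder's
- shelf: fixed grey steel riser shelf, 180 mm deep (x), 440 mm wide (y), its board 110 mm above the bench, the front edge (-x, towards the robot) turned up into a lip; four picking bins 62 mm high stand on the board, at least 57 mm behind the lip. Its place and yaw vary. Origin: centre of its footprint on the bench; x to its back, y along the lip (left as the robot sees it)
- lip (a point): mid-length of the lip's top, 136 mm above the bench, 26 mm above the board. The lip is 4 mm thick (x), level, round-topped, and runs 220 mm either way along y. Axes as the shelf's. Home: the bridge rests on the lip top, the pocket in front of the lip (card to -x), the tongue behind it, the feet 4 mm above the board
- neighbour: row of two fixed holders of the same shape, 70 mm wide and 2 mm apart, screwed on the lip; it cannot move. Origin: centre of the pocket's underside of its right-hand holder (the one at the -y end); axes as the shelf's. The lip is bare from here to its -y end
- neighbour_end (a point): the -y end face of the row, above the lip at lip-top height: the loose holder, 70 mm wide, butts here with its slot point 35 mm further to -y
- wide_holder: a loose wide label holder of the same profile, 110 mm wide, standing on the bench: leave alone. Origin: centre of the pocket's underside
- grease_tin: round tin, 64 mm across and 55 mm high, standing on the bench: leave alone. Origin: centre of its underside
- chainring: toothed chainring 136 mm across lying flat: leave alone. Origin: centre of its underside
- file: flat file with wooden handle, 210 mm long, lying: leave alone. Origin: on the bench under it, near the middle of its length
- lube_bottle: bottle 42 mm across and 130 mm high, standing: leave alone. Origin: centre of its underside
- pedal: flat pedal about 100 mm across, 20 mm high, lying: leave alone. Origin: centre of its underside
Not all that is in view belongs to the job. What is shaped like the holder but blue or purple is not meant.

How it is judged:
On the way, in this order (a step that is already met when the one before it is completed fails the run):
1. the holder, gripped, sits fully home on the bare lip, pressed down, 20 mm or more short of the row (x of holder_slot in the frame of lip between -0.004 and 0.004 m and z of holder_slot in the frame of lip between -0.003 and 0.0025 m and angle between the y axis of holder and the y axis of shelf, either way round below 0.08 rad and angle between holder's own z axis and vertical below 0.1 rad and x of holder_grip in the frame of lip below -0.002 m and contact force between the fingers and holder above 3 N and y of holder_slot in the frame of neighbour_end below -0.055 m and contact force between holder and shelf above 2 N), for 0.2 s.
2. it slides along the lip still home and pressed down, through the last 18 to 5 mm before the row (x of holder_slot in the frame of lip between -0.004 and 0.004 m and z of holder_slot in the frame of lip between -0.003 and 0.0025 m and angle between the y axis of holder and the y axis of shelf, either way round below 0.08 rad and angle between holder's own z axis and vertical below 0.1 rad and x of holder_grip in the frame of lip below -0.002 m and contact force between the fingers and holder above 3 N and y of holder_slot in the frame of neighbour_end between -0.053 and -0.04 m and contact force between holder and shelf above 1.5 N), for 0.06 s.
At the end, for the whole second after the job is handed in: The gripped holder (over 3 N) is home on the lip: slot point within 2.5 mm in height and 4 mm across, card out, parallel within 0.08 rad, upright within 0.1 rad; its end is within 3 mm of the row; it presses on the shelf with over 3 N and on the neighbour with over 1 N (x of holder_slot in the frame of lip between -0.004 and 0.004 m and z of holder_slot in the frame of lip between -0.003 and 0.0025 m and angle between the y axis of holder and the y axis of shelf, either way round below 0.08 rad and angle between holder's own z axis and vertical below 0.1 rad and x of holder_grip in the frame of lip below -0.002 m and contact force between the fingers and holder above 3 N and y of holder_slot in the frame of neighbour_end between -0.038 and -0.032 m and contact force between holder and shelf above 3 N and contact force between holder and neighbour above 1 N); the arm keeps its last pose, push and grip.
It fails at once if the shelf or the neighbour is pushed with the holder by more than 60 N (contact force between holder and shelf above 60 N or contact force between holder and neighbour above 60 N).
It fails at once if another loose thing is moved more than 20 mm (distance of any of wide_holder, grease_tin, chainring, file, lube_bottle, pedal from where it was at the start of the episode above 0.02 m).
It also fails if it takes over 40 s, if anything falls off the work surface, if the arm or the gripper's body presses on something with over 40 N, if the wrist force passes 120 N, or if a joint passes its speed limit or range.

## Working session

There is one attempt and no reset: what is moved stays moved. The work goes in short steps, Python scripts to look and compute and a tool call to move; the robot and the scene stay as the last step left them, time stands still between calls to the robot, and variables do not carry over. Pictures are saved under pics/ and viewed, at most 10 in all, crops included, and the job is handed in when it is done.

Besides the shell and the picture viewer there is one more tool, called as name(argument=value, ...) on one line, values as JSON. arm_command: Moves the arm, as the interface text tells. Its arguments: {"type":"object","properties":{"rot":{"type":"array"},"linear":{"type":"array"},"fingers":{"type":"array"}},"required":["rot","linear","fingers"]}

```bash
mkdir -p pics
cat > h.py <<'E'
import numpy as np, cv2
from station import manip
def cam(n):
    p=manip.read_camera(n); p['name']=n; return p
def K(p):
    f=200/np.tan(np.radians(p['vertical_fov'])/2); return np.array([[f,0,p['cx']],[0,f,p['cy']],[0,0,1]])
def P(p): return K(p)@np.array(p['extrinsics'])[:3]
def tri(ps,locs):
    A=[]
    for p,(r,c) in zip(ps,locs):
        M=P(p); A+= [c*M[2]-M[0], r*M[2]-M[1]]
    A=np.array(A); A/=np.linalg.norm(A[:,:3],axis=1)[:,None]
    return np.linalg.lstsq(A[:,:3],-A[:,3],rcond=None)[0]
def onz(p,loc,z):
    M=P(p); r,c=loc; A=np.array([c*M[2]-M[0], r*M[2]-M[1]])
    return np.linalg.solve(A[:,:2],-A[:,3]-A[:,2]*z)
def proj(p,X):
    v=P(p)@np.append(X,1); return (v[:2]/v[2])[::-1]
E
python3 - <<'E'
from h import *
s=cam('side');t=cam('top')
cv2.imwrite('pics/side.png',s['pixels']);cv2.imwrite('pics/top.png',t['pixels'])
for n in ['holder','holder_slot','holder_grip','lip','shelf','neighbour','neighbour_end','wide_holder']:
    for p in (s,t):
        print(n,p['name'],[(round(d['p'],2),np.round(d['location'],1).tolist()) for d in manip.tip_of(n,p)[:4]])
for p in (s,t): print(np.round(-np.array(p['extrinsics'])[:3,:3].T@np.array(p['extrinsics'])[:3,3],3),p['vertical_fov'])
print(manip.get_obs())
E
```

```text
holder side [(0.96, [294.2, 253.2]), (0.93, [341.4, 272.6]), (0.67, [272.5, 354.2])]
holder top [(0.93, [276.0, 397.3]), (0.77, [202.2, 356.6]), (0.75, [277.1, 362.7]), (0.5, [235.0, 381.9])]
holder_slot side [(0.89, [330.7, 269.6]), (0.85, [266.2, 349.4]), (0.81, [285.6, 257.8]), (0.77, [294.8, 328.3])]
holder_slot top [(0.68, [251.6, 207.9]), (0.66, [206.8, 359.3]), (0.64, [226.8, 383.2]), (0.64, [270.7, 361.3])]
holder_grip side [(0.93, [285.6, 321.8]), (0.9, [274.9, 254.1]), (0.87, [322.5, 269.5]), (0.65, [254.3, 356.4])]
holder_grip top [(0.71, [273.5, 404.5]), (0.63, [277.8, 359.9]), (0.53, [228.3, 385.8]), (0.52, [203.8, 357.5])]
lip side [(0.82, [170.4, 359.3])]
lip top [(0.57, [163.3, 289.0])]
shelf side [(0.65, [209.2, 385.4]), (0.49, [169.1, 342.8]), (0.16, [260.8, 295.9])]
shelf top [(0.96, [155.8, 291.6])]
neighbour side [(0.83, [169.0, 345.0]), (0.56, [165.6, 351.8])]
neighbour top [(0.96, [167.7, 272.2])]
neighbour_end side [(0.98, [166.0, 356.2])]
neighbour_end top [(0.89, [163.2, 276.8])]
wide_holder side [(0.65, [261.0, 295.5])]
wide_holder top [(0.77, [239.4, 332.4])]
[ 0.237 -0.776  0.611] 51.770781320732304
[2.940e-01 1.000e-03 1.142e+00] 55.81964964686738
{'t': 0.9, 'q': array([ 1.18598391e+00,  8.68761046e-02,  1.75914166e-01,  1.65981201e+00,
       -8.62610471e-06,  1.57083350e+00]), 'qvel': array([-1.61184219e-03,  3.69955366e-04,  6.86175971e-05, -1.03547667e-03,
        1.65597131e-04,  3.48429868e-04]), 'effort': array([ 8.92777516e-04, -5.20099962e+01,  4.64856541e+01,  1.49790154e-03,
        4.97253950e-05,  5.71425446e-06]), 'tool_pos': array([0.20646239, 0.50977253, 0.23130459]), 'eef_rot': array([6.37318360e-06, 1.91239500e-01, 9.81543404e-01, 1.01596167e-05]), 'wrist_force': array([ 0.65457014, -0.03182986,  0.21386437]), 'ft_torque': array([-0.01655426,  0.01288273,  0.00202973]), 'grip_force': 0.0, 'opening': 0.08536461004044146}
```

View pics/side.png

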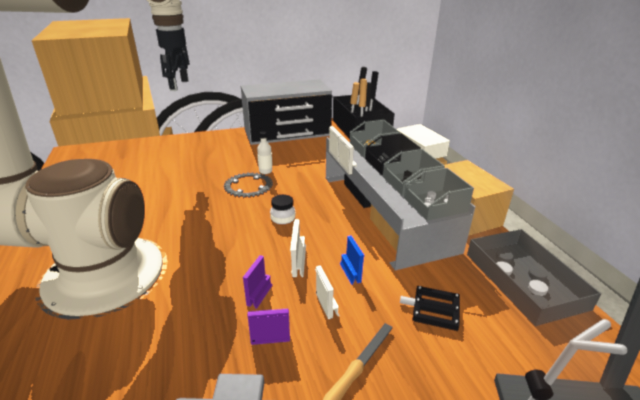

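View pics/top.png

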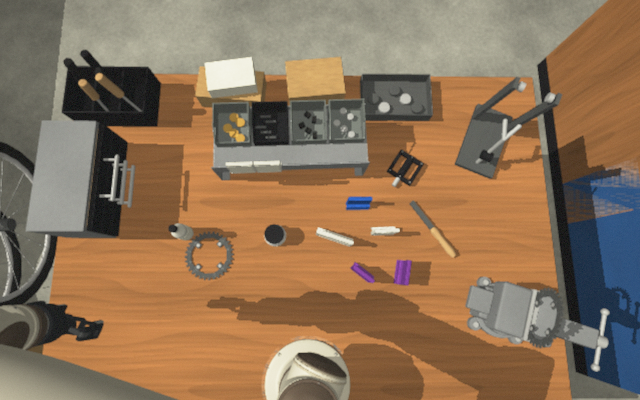

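Side view: white candidates are at (250,297) and (292,326), blue at (260,352), purple at (282,257) and (327,269). In the top view the white ones are at (237,335), longer, and (231,386), shorter. The shorter one, (292,326) side and (231,386) top, fits "narrow white". I'll confirm it in a crop and triangulate.

Run:
```python
from h import *
s=cam('side');t=cam('top')
a=cv2.resize(t['pixels'][205:265,305:425],None,fx=6,fy=6,interpolation=2)[:300]
b=cv2.resize(s['pixels'][210:330,260:380],None,fx=2.4,fy=2.4,interpolation=2)
c=cv2.resize(t['pixels'][140:190,205:375],None,fx=2.5,fy=2.5,interpolation=2)
im=np.zeros((600,720,3),np.uint8); im[:300]=a; im[305:305+288,:288]=b; im[310:310+125,292:292+425]=c
cv2.imwrite('pics/crop.png',im)
g=tri([s,t],[(285.6,321.8),(228.3,385.8)]);sl=tri([s,t],[(294.8,328.3),(226.8,383.2)])
ne=tri([s,t],[(166,356.2),(163.2,276.8)]);lip=tri([s,t],[(170.4,359.3),(163.3,289)])
print('grip',g,'slot',sl,'ne',ne,'lip',lip)
# white segments in top
hsv=cv2.cvtColor(t['pixels'],cv2.COLOR_BGR2HSV); m=((hsv[...,1]<60)&(hsv[...,2]>170)).astype(np.uint8)
for (r0,r1,c0,c1),z in (((215,250,365,410),.075),((215,250,310,360),.075),((155,180,205,300),.19)):
    q=np.argwhere(m[r0:r1,c0:c1])+[r0,c0]
    w=np.array([onz(t,x,z) for x in q]); rc=cv2.minAreaRect((w*1000).astype(np.float32)); print(len(q),q.min(0),q.max(0),rc)
```

```text
grip [ 0.4263171  -0.22557755  0.05650721] slot [ 0.43736716 -0.22464823  0.02747893] ne [0.60730558 0.08577523 0.13004363] lip [0.60362485 0.05199863 0.13561833]
168 [226 371] [233 399] ((425.6498107910156, -220.09835815429688), (18.861364364624023, 80.9926986694336), 3.320117712020874)
242 [228 316] [244 353] ((404.44354248046875, -76.32867431640625), (109.1314468383789, 22.767915725708008), 68.24513244628906)
261 [156 213] [166 281] ((586.8095092773438, 158.76358032226562), (176.3159637451172, 27.263914108276367), 87.47116088867188)
```

View pics/crop.png

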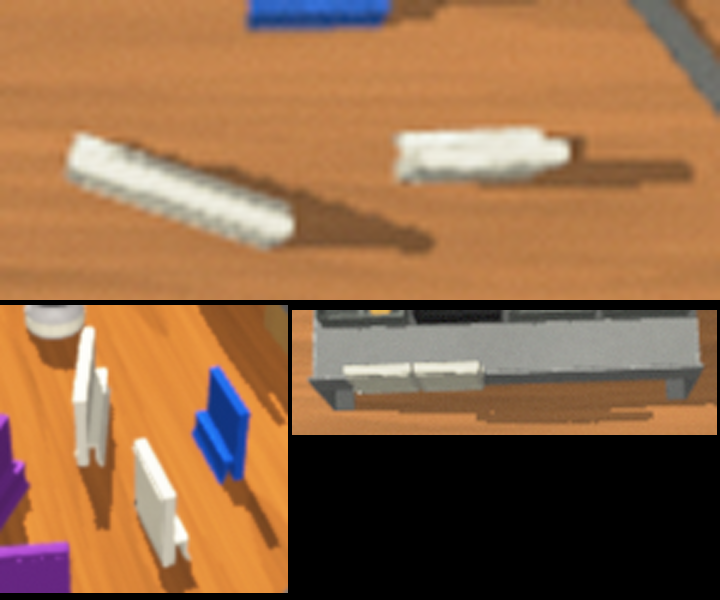

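The crop confirms it: the shorter white holder at top (231,386) / side (292,326), with its hook toward +x. The other white one, at top (237,335), is the 110 mm wide holder. I'm moving above the narrow one.

arm_command(rot=[[0,0,0],[0,0,0],[0,0,0],[0,0,0],[0,0,0],[0,0,0],[0,0,0],[0,0,0],[0,0,0],[0,0,0],[0,0,0],[0,0,0]], linear=[[-19,-25,0],[-19,-25,0],[-19,-25,0],[-19,-25,0],[-19,-25,0],[-19,-25,0],[-19,-25,0],[-19,-25,0],[-19,-25,0],[-19,-25,0],[-19,-25,0],[-19,-25,0]], fingers=[60,60,60,60,60,60,60,60,60,60,60,60])

```text
t: 2.0
tool_pos: [0.3051, 0.1447, 0.2315]
eef_rot: [0.0, 0.191, 0.982, 0.0]
wrist_force: [1.1, 0.5, -0.7]
opening: 0.0603
grip_force: 0.0
```

arm_command(rot=[[0,0,0],[0,0,0],[0,0,0],[0,0,0],[0,0,0],[0,0,0],[0,0,0],[0,0,0],[0,0,0],[0,0,0],[0,0,0],[0,0,0]], linear=[[-19,-25,0],[-19,-25,0],[-19,-25,0],[-19,-25,0],[-19,-25,0],[-19,-25,0],[-19,-25,0],[-19,-25,0],[-19,-25,0],[-19,-25,0],[-19,-25,0],[-19,-25,0]], fingers=[60,60,60,60,60,60,60,60,60,60,60,60])

```text
t: 3.0
tool_pos: [0.4039, -0.2193, 0.2314]
eef_rot: [0.0, 0.191, 0.982, -0.0]
wrist_force: [1.9, 0.2, 0.3]
opening: 0.0599
grip_force: 0.0
```

arm_command(rot=[[0,0,0.113],[0,0,0.113],[0,0,0.113],[0,0,0.113],[0,0,0.113],[0,0,0.113],[0,0,0.113],[0,0,0.113],[0,0,0.113],[0,0,0.113],[0,0,0]], linear=[[0,0,0],[0,0,0],[0,0,0],[0,0,0],[0,0,0],[0,0,0],[0,0,0],[0,0,0],[0,0,0],[0,0,0],[0,0,0]], fingers=[60,60,60,60,60,60,60,60,60,60,60])

```text
t: 3.92
tool_pos: [0.4039, -0.2175, 0.2314]
eef_rot: [0.0, 0.689, 0.725, 0.0]
wrist_force: [0.5, 0.2, -0.3]
opening: 0.0601
grip_force: 0.0
```

Run:
```python
from h import *
w=cam('wrist');cv2.imwrite('pics/w1.png',w['pixels'])
E=np.array(w['extrinsics']);print('cam',-E[:3,:3].T@E[:3,3],E[2,:3])
for n in ['holder','holder_slot','holder_grip']:
    print(n,[(round(d['p'],2),np.round(d['location'],1).tolist()) for d in manip.tip_of(n,w)[:4]])
o=manip.get_obs();print(o['t'],o['tool_pos'],o['eef_rot'],o['q'])
```

```text
cam [ 0.39952341 -0.13307322  0.37350283] [ 0.01716572 -0.32460846 -0.9456927 ]
holder [(0.84, [173.6, 338.3]), (0.84, [116.1, 245.9]), (0.81, [122.1, 416.5]), (0.72, [207.9, 255.1])]
holder_slot [(0.95, [120.8, 411.3]), (0.79, [176.0, 345.1]), (0.78, [205.0, 248.2]), (0.62, [122.0, 244.9])]
holder_grip [(0.92, [117.5, 234.1]), (0.84, [119.2, 423.4]), (0.67, [185.7, 338.8]), (0.66, [220.9, 245.5])]
4.1167 [ 0.40387084 -0.21751547  0.23127327] [-1.94642691e-07  6.85832002e-01  7.27759894e-01 -2.59687248e-05] [-4.93999614e-01 -1.30086679e-01 -3.72816066e-02  1.66361522e+00
 -5.00676973e-05  1.01749303e+00]
```

View pics/w1.png

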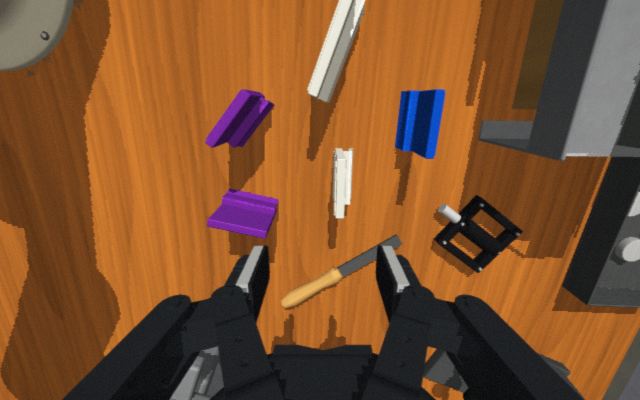

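The wrist view shows the narrow holder at rows 149–217, cols 333–352, hook on the right (+x). The blue one is at (123,420), clear of the fingers. Next I'll refine its pose.

Run:
```python
from h import *
w=cam('wrist')
hsv=cv2.cvtColor(w['pixels'],cv2.COLOR_BGR2HSV); m=((hsv[...,1]<70)&(hsv[...,2]>130))
for r in range(146,222,4):
    c=np.flatnonzero(m[r,320:370])+320; print(r,c.min() if len(c) else 0,c.max() if len(c) else 0, w['pixels'][r,330:356].mean(1).astype(int))
for yw in (0,3,6):
  y=np.radians(yw)
  R=np.array([[np.cos(y),-np.sin(y)],[np.sin(y),np.cos(y)]])
  for z,xs in ((.075,(-.005,.005)),(.026,(.015,))):
    for dx in xs:
      for dy in (.035,-.035):
        print(yw,z,dx,dy,np.round(proj(w,np.append(np.array([.427,-.2225])+R@[dx,dy],z)),1))
s=cam('side');t=cam('top')
print(tri([w,s,t],[(185.7,338.8),(285.6,321.8),(228.3,385.8)]),tri([w,s,t],[(176,345.1),(294.8,328.3),(226.8,383.2)]))
```

```text
146 0 0 [104 107 105 107 110 116 117 111 115 110 105 108 112 112 112 110 106 110
 109 108 112 114 115 118 113 118]
150 335 352 [107 112 109 110 117 134 190 203 206 206 209 204 188 145 129 127 120 121
 151 203 200 181 162 141 120 116]
154 335 352 [111 116 103  97  93 145 153 195 208 206 207 206 206 208 216 226 228 228
 231 240 245 222 176 132 117 116]
158 334 352 [106 109 101  97 128 123 123 172 206 213 213 215 214 212 210 213 224 229
 229 239 242 229 176 126 118 115]
162 334 351 [116 110 100  95 128 167 206 186 222 227 227 227 229 227 226 218 207 225
 231 236 237 227 159 121 115 112]
166 334 351 [114 106 104 104 138 187 211 188 224 227 227 228 229 228 225 211 207 226
 232 238 231 215 150 124 117 114]
170 334 351 [108 101  77  98 127 160 164 203 227 227 228 228 226 230 223 211 207 224
 235 243 239 206 147 118 114 112]
174 334 351 [106  97  85 104 143 195 202 215 227 227 227 228 227 229 229 223 228 228
 234 240 230 178 134 113 114 110]
178 334 351 [109 101  88 109 137 195 201 220 228 228 227 228 227 227 225 219 226 228
 235 242 222 174 125 114 115 111]
182 333 350 [101  72  86 118 155 
[... 1159 characters left out ...]
0.075 -0.005 0.035 [156.  340.7]
0 0.075 -0.005 -0.035 [216.4 335.8]
0 0.075 0.005 0.035 [156.5 350. ]
0 0.075 0.005 -0.035 [216.9 344.5]
0 0.026 0.015 0.035 [149.6 354.4]
0 0.026 0.015 -0.035 [202.8 349.3]
3 0.075 -0.005 0.035 [156.2 339. ]
3 0.075 -0.005 -0.035 [216.7 337.4]
3 0.075 0.005 0.035 [156.2 348.3]
3 0.075 0.005 -0.035 [216.7 346.1]
3 0.026 0.015 0.035 [148.9 352.9]
3 0.026 0.015 -0.035 [202.2 350.7]
6 0.075 -0.005 0.035 [156.4 337.3]
6 0.075 -0.005 -0.035 [216.9 339. ]
6 0.075 0.005 0.035 [156.  346.6]
6 0.075 0.005 -0.035 [216.5 347.7]
6 0.026 0.015 0.035 [148.3 351.5]
6 0.026 0.015 -0.035 [201.7 352.1]
[ 0.42547903 -0.22581157  0.05688402] [ 0.43622115 -0.22343694  0.02622095]
```

arm_command(rot=[[0,0,0.021],[0,0,0],[0,0,0],[0,0,0],[0,0,0],[0,0,0],[0,0,0],[0,0,0],[0,0,0]], linear=[[0,0,0],[-3,10,0],[-3,11,0],[0,0,40],[0,0,40],[0,0,40],[0,0,25],[0,0,5],[0,0,0]], fingers=[50,50,50,50,50,50,50,50,50])

```text
t: 5.02
tool_pos: [0.4246, -0.2224, 0.08]
eef_rot: [-0.001, 0.695, 0.719, -0.0]
wrist_force: [-0.1, 0.2, 0.9]
opening: 0.05
grip_force: 0.0
```

Run:
```python
from h import *
w=cam('wrist');s=cam('side')
a=cv2.resize(w['pixels'][100:350,190:490],None,fx=1.6,fy=1.6)
b=cv2.resize(s['pixels'][180:330,270:390],None,fx=2.6,fy=2.6)
im=np.zeros((400,800,3),np.uint8); im[:,:480]=a;im[:390,485:485+312]=b
cv2.imwrite('pics/w2.png',im)
o=manip.get_obs();print(o['t'],o['tool_pos'],o['eef_rot'],o['wrist_force'])
```

```text
5.1167 [ 0.42610909 -0.22325039  0.08311469] [9.95509548e-04 6.94593739e-01 7.19401466e-01 2.78854165e-04] [-0.07420343 -0.7688469   0.83649621]
```

View pics/w2.png

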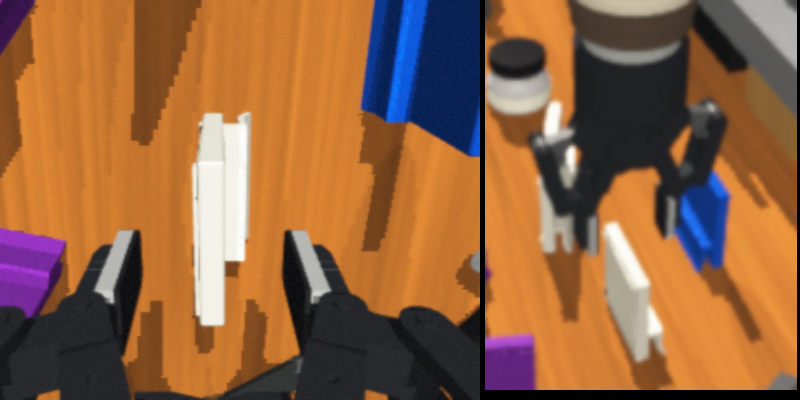

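The crop shows the holder top at col 212, centred between the finger pads (137 and 285); nothing else is between the fingers. I'm descending and gripping.

arm_command(rot=[[0,0,0],[0,0,0],[0,0,0],[0,0,0],[0,0,0],[0,0,0],[0,0,0],[0,0,0],[0,0,0],[0,0,0],[0,0,0],[0,0,0]], linear=[[0,0,15],[0,0,15],[0,0,14],[0,0,5],[0,0,0],[0,0,0],[0,0,0],[0,0,0],[0,0,0],[0,0,0],[0,0,0],[0,0,0]], fingers=[50,50,50,50,50,20,5,5,5,5,5,5])

```text
t: 6.12
tool_pos: [0.4257, -0.2231, 0.0333]
eef_rot: [0.001, 0.695, 0.719, 0.0]
wrist_force: [-1.9, -0.2, 7.2]
opening: 0.0092
grip_force: 60.5
```

Run:
```python
from h import *
w=cam('wrist');s=cam('side')
for n in ['holder_slot','holder_grip','holder']:
    for p in (w,s): print(n,p['name'],[(round(d['p'],2),np.round(d['location'],1).tolist()) for d in manip.tip_of(n,p)[:5]])
o=manip.get_obs();print(o['t'],o['tool_pos'],o['eef_rot'],o['wrist_force'],o['opening'],o['grip_force'])
p=o['tool_pos']
print([np.round(proj(c,[p[0]+.0085,p[1],.022]),1) for c in (w,s)])
```

```text
holder_slot wrist [(0.85, [132.2, 480.4]), (0.69, [137.8, 110.1]), (0.59, [247.3, 336.2]), (0.59, [304.8, 142.3])]
holder_slot side [(0.8, [293.4, 327.7]), (0.77, [287.0, 254.4]), (0.72, [268.1, 351.3]), (0.7, [330.6, 270.1])]
holder_grip wrist [(0.91, [281.0, 323.0]), (0.79, [134.6, 44.3]), (0.61, [137.1, 534.2]), (0.55, [350.8, 113.6])]
holder_grip side [(0.93, [275.1, 251.8]), (0.9, [251.9, 352.9]), (0.8, [318.5, 269.5]), (0.62, [287.4, 324.2])]
holder wrist [(0.93, [122.4, 124.1]), (0.88, [292.7, 161.8]), (0.85, [130.4, 475.3]), (0.62, [231.6, 319.6])]
holder side [(0.61, [293.7, 253.8]), (0.6, [339.2, 273.8]), (0.59, [307.5, 323.8])]
6.5167 [ 0.4256616  -0.22309245  0.0333037 ] [8.46715986e-04 6.94632339e-01 7.19364393e-01 2.57078677e-04] [-1.36883942  1.57550143  5.45100442] 0.009329019129298814 60.492825508117676
[array([246.9, 336. ]), array([296.4, 327.7])]
```

Gripped: opening 9.3 mm at 60 N. Next I'll lift and move above the bare lip.

arm_command(rot=[[0,0,0],[0,0,0],[0,0,0],[0,0,0],[0,0,0],[0,0,0],[0,0,0],[0,0,0],[0,0,0],[0,0,0]], linear=[[0,0,-12],[0,0,-25],[0,0,-25],[0,0,-25],[0,0,-25],[0,0,-25],[0,0,-25],[0,0,-25],[0,0,-25],[0,0,-13]], fingers=[5,5,5,5,5,5,5,5,5,5])

```text
t: 7.35
tool_pos: [0.4252, -0.2228, 0.261]
eef_rot: [0.001, 0.695, 0.719, 0.0]
wrist_force: [0.4, -0.5, -0.5]
opening: 0.0092
grip_force: 59.7
```

arm_command(rot=[[0,0,0],[0,0,0],[0,0,0],[0,0,0],[0,0,0],[0,0,0],[0,0,0],[0,0,0],[0,0,0],[0,0,0],[0,0,0],[0,0,0]], linear=[[12,10,0],[20,16,0],[20,16,0],[20,16,0],[20,16,0],[20,16,0],[20,16,0],[20,16,0],[20,16,0],[20,16,0],[20,16,0],[10,10,0]], fingers=[5,5,5,5,5,5,5,5,5,5,5,5])

```text
t: 8.35
tool_pos: [0.598, 0.0076, 0.2574]
eef_rot: [-0.0, 0.694, 0.72, 0.0]
wrist_force: [0.4, -0.6, -1.1]
opening: 0.0092
grip_force: 59.6
```

Run:
```python
from h import *
manip.read_camera('side')
w=cam('wrist');s=cam('side');cv2.imwrite('pics/w3.png',w['pixels']);cv2.imwrite('pics/s3raw.png',s['pixels'])
np.savez('w3.npz',pix=w['pixels'],E=w['extrinsics'])
for n in ['holder_slot','holder_grip','lip','neighbour_end','neighbour']:
    for p in (w,s): print(n,p['name'],[(round(d['p'],2),np.round(d['location'],1).tolist()) for d in manip.tip_of(n,p)[:5]])
o=manip.get_obs();print(o['t'],o['tool_pos'],o['eef_rot'],o['wrist_force'],o['opening'],o['grip_force'])
p=o['tool_pos']
print([np.round(proj(c,[p[0]+.0085,p[1],p[2]-.0113]),1) for c in (w,s)])
```

```text
holder_slot wrist [(0.86, [325.1, 142.2]), (0.86, [265.0, 262.0]), (0.71, [269.3, 131.8]), (0.66, [248.2, 334.4]), (0.37, [131.6, 387.0])]
holder_slot side [(0.95, [133.9, 372.2]), (0.67, [330.8, 270.9]), (0.65, [285.4, 258.6])]
holder_grip wrist [(0.77, [273.8, 112.4]), (0.69, [280.9, 323.4]), (0.63, [342.9, 131.0]), (0.59, [274.5, 255.4])]
holder_grip side [(0.76, [123.7, 365.5]), (0.69, [276.2, 252.1]), (0.66, [254.6, 355.9]), (0.58, [320.7, 271.6])]
lip wrist [(0.67, [150.8, 327.3])]
lip side [(0.83, [168.6, 357.2])]
neighbour_end wrist [(0.69, [120.8, 326.9])]
neighbour_end side []
neighbour wrist [(0.65, [82.1, 313.9])]
neighbour side [(0.68, [167.5, 343.0])]
9.0 [0.59702014 0.00505761 0.2574823 ] [8.15542109e-05 6.94796228e-01 7.19206641e-01 4.85306511e-05] [ 0.45116039 -0.50180798 -1.17842575] 0.009456131879791923 59.6056866645813
[array([252.4, 332.8]), array([136. , 370.4])]
```

View pics/w3.png

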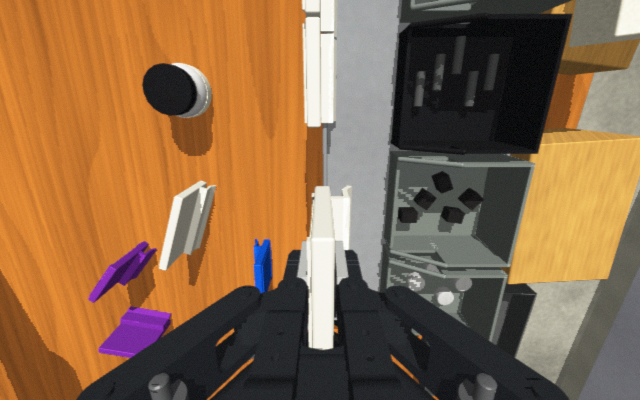

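The wrist view shows the row's end at about row 125 (cols 306–335), the bare lip running down at col ≈325, and the held holder at cols 312–350. I'll measure the lip line and the end from this picture and the top and side ones.

Run:
```python
from h import *
w=cam('wrist');t=cam('top');s=cam('side')
print('ne',onz(w,(120.8,326.9),.136),'lip',onz(w,(150.8,327.3),.136))
for n in ('lip','neighbour_end','neighbour'):
    for p in (w,t): print(n,p['name'],[(round(d['p'],2),np.round(d['location'],1).tolist(), np.round(onz(p,d['location'],.136 if n!='neighbour' else .114),4)) for d in manip.tip_of(n,p)[:1]])
g=w['pixels'].mean(2)
for r in (118,122,126,130,140,150,160,170,180): print(r,g[r,300:346].astype(int))
cv2.imwrite('pics/w3c.png',np.hstack([cv2.resize(w['pixels'][60:200,280:380],None,fx=4,fy=4,interpolation=2),cv2.resize(t['pixels'][140:200,265:330],(400,369),interpolation=2)if 0 else np.vstack([cv2.resize(s['pixels'][100:220,310:430],(400,400),interpolation=2),np.zeros((160,400,3),np.uint8)])]))
```

```text
ne [0.59906505 0.07265766] lip [0.60051528 0.04548628]
lip wrist [(0.76, [147.3, 327.1], array([0.6002, 0.0487]))]
lip top [(0.44, [227.8, 426.5], array([ 0.4232, -0.3202]))]
neighbour_end wrist [(0.56, [117.2, 325.9], array([0.598 , 0.0758]))]
neighbour_end top []
neighbour wrist [(0.62, [78.7, 316.3], array([0.588 , 0.1091]))]
neighbour top [(0.95, [168.8, 269.2], array([0.5923, 0.109 ]))]
118 [122 125 129 126 125 130 145 164 150 161 228 241 242 242 243 242 243 242
 242 242 241 236 224 197 214 217 220 220 220 221 220 223 227 228 201 123
 108 130 159 164 164 163 163 158 162 165]
122 [121 124 126 126 127 130 134 121  87  90 106 120 122 123 123 121 114 118
 117 118 115 107  94  83  82  87  93  94  88  91 103  98 102  99  98 101
 122 159 163 164 163 161 159 158 162 160]
126 [124 126 129 127 131 131 133 122  94  86  88  84  86  83  88  84  83  87
  83  84  81  84  85  83  95 134 157 153 129  94 100  99 102 108 125 158
 162 163 163 159 162 158 159 159 161 159]
130 [126 126 127 127 127 133 129 121  88  88  85  84  84  82  86  82  78  83
  82  81  83  83  81  80  95 135 156 154 129  97 101
[... 322 characters left out ...]
4  89  87
  84  81  80  82  81  82  93 134 155 156 137 137 155 161 163 162 161 163
 166 160 161 161 163 166 164 163 164 167]
160 [129 133 134 129 126 120 107  83  83  86  84  88  86  85  88  87  87  90
  85  77  76  85  85  83  98 138 156 155 138 140 163 164 164 168 166 166
 168 168 165 167 167 164 164 166 164 165]
170 [132 129 131 132 128 121 113  86  82  88  88  88  86  91  93  87  89  89
  83  81  82  87  84  87 101 136 154 152 135 136 162 163 165 165 161 165
 163 163 162 166 165 165 166 164 165 163]
180 [131 132 132 131 130 112  84  81  84  85  91  87  88  87  88  92  90  88
  82  76  77  82  84  84  97 137 154 157 150 166 166 168 168 167 164 169
 169 167 167 169 168 163 167 165 164 164]
```

View pics/w3c.png

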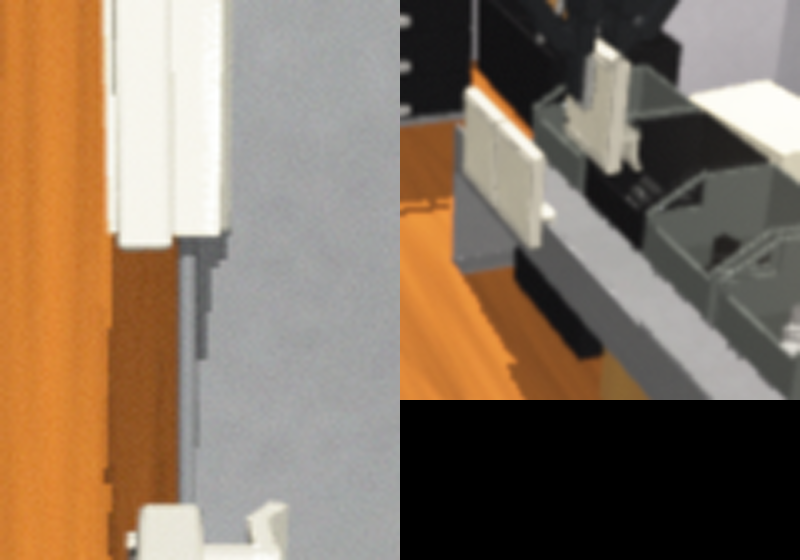

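Run:
```python
from h import *
from scipy.spatial.transform import Rotation as Ro
w=cam('wrist')
a=onz(w,(126,326.7),.136);b=onz(w,(180,326.6),.136);print('lip',a,b,'yaw deg',np.degrees(np.arctan2(-(a-b)[0],(a-b)[1])))
print('end bridge',onz(w,(119.5,330),.140),'end pocket',onz(w,(121.3,317),.189))
o=manip.get_obs();p=o['tool_pos'];q=o['eef_rot'];R=Ro.from_quat([q[1],q[2],q[3],q[0]]).as_matrix()
print('tool y yaw',np.degrees(np.arctan2(R[1,1],R[0,1])),'zaxis',R[:,2],p)
# held holder model: hx=tool y, hy=tool x (approx +y), hz=-tool z ; origin at tcp + .0333*toolz
Hm=np.c_[R[:,1],R[:,0],-R[:,2]];og=p+.0333*R[:,2]
for v in ([-.005,.035,.075],[.005,.035,.075],[.005,-.035,.075],[-.005,-.035,.075],[.015,.035,.026],[.015,.035,.006]): print(v,np.round(proj(w,og+Hm@v),1))
sl=og+Hm@[.0085,0,.022];print('slot',sl)
g=w['pixels'].mean(2)
for r in (188,192,196,200,210,220,230,240,300,320,340): print(r,g[r,304:358].astype(int))
print(g[180:200,322].astype(int),g[335:360,322].astype(int))
```

```text
lip [0.59915705 0.06845151] [0.60108884 0.01755673] yaw deg 2.1737103516489777
end bridge [0.60179537 0.0745047 ] end pocket [0.59101161 0.07583035]
tool y yaw 2.0064456029337645 zaxis [ 5.31003551e-06 -6.97014778e-06 -1.00000000e+00] [0.59722316 0.00541256 0.25727393]
[-0.005, 0.035, 0.075] [233.5 309.6]
[0.005, 0.035, 0.075] [233.5 334.9]
[0.005, -0.035, 0.075] [366.4 332.8]
[-0.005, -0.035, 0.075] [366.5 311.8]
[0.015, 0.035, 0.026] [194.5 349. ]
[0.015, 0.035, 0.006] [184.4 346.1]
slot [0.60571801 0.00571009 0.24597397]
188 [130 126 113  80  83  85  87  88  90  94 122 177 214 227 226 226 226 228
 225 227 227 228 227 228 223 200 163 168 171 167 168 166 168 168 167 167
 168 169 183 207 223 227 229 223 206 191 186 181 170 167 163 164 164 167]
192 [130 130 119  82  77  83  92  93 110 117 142 204 221 227 227 228 228 226
 225 227 229 228 227 226 226 213 191 171 170 171 169 171 168 168 165 167
 168 163 178 224 227 229 226 212 187 184 182 178 168 165 166 166 163 168]
196 [130 127 114  84  80  83  94 140 200 188 169 206 223 226 227 227 229 229
 227 228 227 227 227 229 226 219 216 214 213 
[... 1379 characters left out ...]
0  39  42  44  42  42  41  41  43  39  44  38  40  42  41  41  38]
320 [ 26  32  30  63 159 237 240 233 202 226 236 242 241 241 241 241 242 241
 242 241 242 242 241 240 242 241 240 236 222 176  53  15  19  22  24  21
  23  20  16  27  36  43  39  43  40  42  39  43  41  42  42  41  39  42]
340 [ 24  34  27  41 149 235 230 174 173 221 234 239 241 241 240 242 240 240
 241 241 241 240 240 241 240 241 238 233 203  98  29  16  17  21  28  22
  18  21  21  18  22  21  30  42  40  37  41  41  42  40  39  38  36  39]
[ 84  85  83  88  85 105 192 224 225 228 225 226 225 228 227 227 227 229
 226 229] [241 240 241 242 240 241 241 241 241 240 241 237 182 166 156  66  43  39
  39  30  32  35  39  36  41]
```

arm_command(rot=[[0,0,0],[0,0,0],[0,0,0],[0,0,0],[0,0,0],[0,0,0]], linear=[[0,-5,0],[0,0,20],[0,0,25],[0,0,20],[0,0,12],[0,0,0]], fingers=[5,5,5,5,5,5])

```text
t: 10.0
tool_pos: [0.5907, 0.0052, 0.1773]
eef_rot: [-0.002, 0.695, 0.719, -0.002]
wrist_force: [-0.4, 0.0, -2.1]
opening: 0.0092
grip_force: 59.6
```

Run:
```python
from h import *
from scipy.spatial.transform import Rotation as Ro
manip.read_camera('side')
w=cam('wrist')
g=w['pixels'].mean(2)
o=manip.get_obs();p=o['tool_pos'];q=o['eef_rot'];R=Ro.from_quat([q[1],q[2],q[3],q[0]]).as_matrix()
Hm=np.c_[R[:,1],R[:,0],-R[:,2]];og=p+.0333*R[:,2]
sl=og+Hm@[.0085,0,.022];print(o['t'],p,'slot',sl,o['wrist_force'])
for y in (.08,.07,.06,.05,.045): print('lip@.6015',y,np.round(proj(w,[.6015-(y-.0057)*.038,y,.136]),1))
for v in ([.005,.035,.026],[.012,.035,.026],[.015,.035,.026],[.015,.035,0],[.005,.035,0],[0.005,.035,.075],[-0.005,.035,.075]): print(v,np.round(proj(w,og+Hm@v),1))
s=cam('side')
for r in (60,80,100,120,140,150,160,180): print(r,g[r,300:350].astype(int))
cv2.imwrite('pics/w4.png',np.hstack([cv2.resize(w['pixels'][20:260,260:400],(350,600),interpolation=2),cv2.resize(s['pixels'][110:220,330:412],(447,600),interpolation=2)]))
```

```text
10.1 [0.59186312 0.00521284 0.18061521] slot [0.60035453 0.00551008 0.16931266] [ 0.33645313 -0.07758137 -0.85147661]
lip@.6015 0.08 [117.7 338.1]
lip@.6015 0.07 [133.7 337.9]
lip@.6015 0.06 [149.2 337.7]
lip@.6015 0.05 [164.2 337.5]
lip@.6015 0.045 [171.5 337.4]
[0.005, 0.035, 0.026] [195.3 332.4]
[0.012, 0.035, 0.026] [195.3 345. ]
[0.015, 0.035, 0.026] [195.3 350.4]
[0.015, 0.035, 0] [182.4 346.6]
[0.005, 0.035, 0] [182.4 331. ]
[0.005, 0.035, 0.075] [235.1 336.4]
[-0.005, 0.035, 0.075] [235.1 310.8]
60 [114 114 113 115 116 114 115 114 130 180 234 227 167 160 208 224 236 238
 237 239 238 239 239 239 238 239 239 240 239 239 238 239 240 235 227 212
 201 235 238 239 238 238 240 238 239 240 243 249 248 248]
80 [115 113 116 116 115 114 118 124 128 163 224 238 234 211 199 221 233 239
 239 239 238 238 238 239 239 239 238 239 240 239 239 238 238 234 223 210
 210 236 239 239 239 239 238 239 240 242 247 243 239 236]
100 [115 114 119 117 116 118 121 123 126 142 193 236 238 228 183 215 230 238
 238 238 238 238 238 238 238 238 238 237 238 238 238 238 236 233 221 210
 222 237 238 238 238 239 23
[... 370 characters left out ...]
76  66  59  76 120
 144 154 146 132 103  90  92  97 119 150 153 155 155 158]
150 [121 122 122 121 122 120 119 117 113  87  83  79  80  80  82  81  82  78
  77  82  80  84  79  79  77  82  78  78  76  75  74  79  72  57  84 123
 143 154 150 128  96  94  94 114 148 154 154 151 152 153]
160 [122 124 121 122 124 122 118 117 111  84  80  78  81  82  81  81  80  80
  80  83  84  85  82  78  78  74  75  76  77  77  74  76  63  64  81 128
 147 154 147 123  92  93 113 149 155 154 153 154 155 154]
180 [124 124 126 128 124 123 119 114 106  76  81  81  79  81  82  85  80  83
  83  83  85  84  79  76  78  76  76  80  79  80  80  77  65  65 100 134
 150 153 144 136 157 153 156 156 159 157 159 159 160 157]
```

View pics/w4.png

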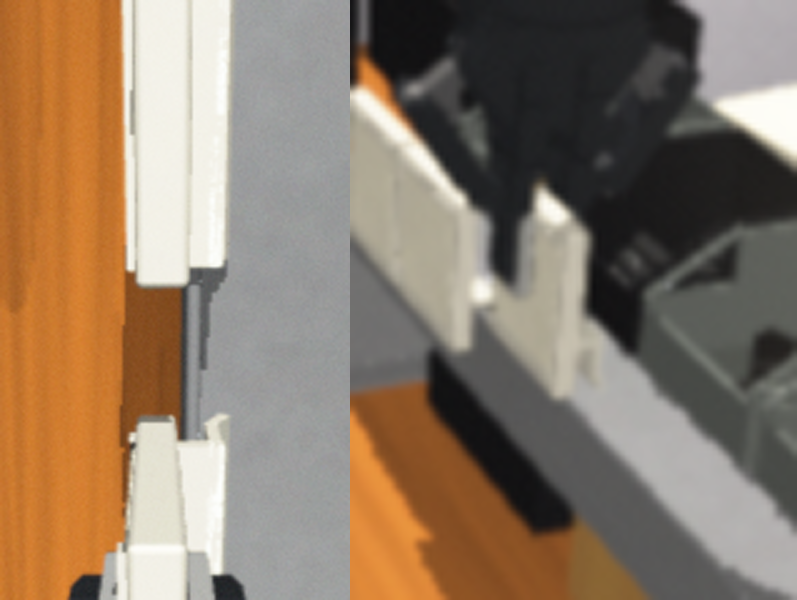

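Lip centre at col 337, slot centre predicted at col 336.5 (mouth 331–342+), so it is aligned to within 0.5 mm. In the side crop the holder hangs over the lip with the card facing out. I'm descending.

arm_command(rot=[[0,0,0],[0,0,0],[0,0,0],[0,0,0],[0,0,0],[0,0,0],[0,0,0],[0,0,0]], linear=[[0,-0.5,5],[0,0,5],[0,0,5],[0,0,5],[0,0,5],[0,0,3],[0,0,0],[0,0,0]], fingers=[5,5,5,5,5,5,5,5])

```text
t: 10.82
tool_pos: [0.5916, 0.0052, 0.1521]
eef_rot: [-0.0, 0.695, 0.719, -0.0]
wrist_force: [0.3, -0.3, -0.4]
opening: 0.0095
grip_force: 59.6
```

arm_command(rot=[[0,0,0],[0,0,0],[0,0,0],[0,0,0],[0,0,0],[0,0,0]], linear=[[0,0,1],[0,0,1],[0,0,1],[0,0,1],[0,0,0],[0,0,0]], fingers=[5,5,5,5,5,5])

```text
t: 11.32
tool_pos: [0.5917, 0.0052, 0.1482]
eef_rot: [-0.0, 0.695, 0.719, -0.0]
wrist_force: [0.3, 0.0, -0.8]
opening: 0.0097
grip_force: 59.6
```

arm_command(rot=[[0,0,0],[0,0,0],[0,0,0],[0,0,0],[0,0,0]], linear=[[0,0,0.6],[0,0,0.6],[0,0,0.4],[0,0,0],[0,0,0]], fingers=[5,5,5,5,5])

```text
t: 11.73
tool_pos: [0.5918, 0.0052, 0.1473]
eef_rot: [0.0, 0.695, 0.719, 0.0]
wrist_force: [-2.2, 1.0, 4.7]
opening: 0.0088
grip_force: 60.4
```

arm_command(rot=[[0,0,0],[0,0,0],[0,0,0],[0,0,0],[0,0,0]], linear=[[0,0,0.5],[0,0,0.4],[0,0,0],[0,0,0],[0,0,0]], fingers=[5,5,5,5,5])

```text
t: 12.15
tool_pos: [0.5918, 0.0052, 0.1472]
eef_rot: [0.001, 0.695, 0.719, 0.001]
wrist_force: [-4.7, 0.1, 11.4]
opening: 0.0094
grip_force: 61.5
```

Run:
```python
from h import *
w=cam('wrist');s=cam('side')
o=manip.get_obs();p=o['tool_pos'];print(o['t'],p,o['eef_rot'],o['wrist_force'],o['ft_torque'])
print('neigh end',onz(w,(0,0),.1) is not None,[ (d['p'],onz(w,d['location'],.136)) for d in manip.tip_of('neighbour_end',w)[:2]])
cv2.imwrite('pics/w5.png',np.hstack([cv2.resize(w['pixels'][20:260,260:400],(350,600),interpolation=2),cv2.resize(s['pixels'][110:220,330:412],(447,600),interpolation=2)]))
g=w['pixels'].mean(2)
print(g[60:250,316].astype(int)); print(g[60:250,341].astype(int))
for v in ([0,.035,.075],[.012,.035,.026],[0,.035,0]):
    print(np.round(proj(w,[p[0]+v[0],p[1]+v[1],p[2]-.0333+v[2]]),1))
for y in (.078,.075,.072): print(y,np.round(proj(w,[.589,y,.189]),1),np.round(proj(w,[.602,y,.140]),1))
```

```text
12.25 [0.59180266 0.00522537 0.1471857 ] [5.17846554e-04 6.94607657e-01 7.19388390e-01 5.28776142e-04] [-4.12642417  0.24312244 10.19571576] [0.04060574 0.80671001 0.02011666]
neigh end True [(0.93, array([0.59945186, 0.07461515]))]
[236 235 235 235 235 236 236 235 235 235 236 235 236 235 236 236 236 237
 235 235 236 235 235 235 236 235 235 235 236 235 236 235 236 236 235 235
 236 236 235 235 235 236 235 235 235 235 235 236 235 234 236 235 235 235
 234 234 235 235 235 234 233 235 234 235 234 235 235 234 234 234 234 234
 234 234 234 234 234 234 234 234 233 232 220 182 138  94  76  80  78  73
  72  77  76  78  78  78  75  78  77  79  78  77  79  80  72  78  79  77
  74  80  76  80  77  77  79  80  76  83  77  79  82  78  80  80  79  83
  97 109 111 115 111 113 113 114 114 119 113 114 112 111 111 114 113 112
 114 115 130 204 214 217 212 216 215 214 215 219 216 216 216 216 214 215
 215 215 216 216 216 217 214 216 217 215 214 217 214 218 215 225 242 249
 246 240 235 234 235 234 234 234 235 233]
[234 234 236 235 235 236 235 234 236 235 236 235 235 235 235 236 235 235
 235 237 235 235 234 235 236 235 235 236 235 235 236 235 234 235 235 235
 235 235 236 237 236 235 235 235 236 235 235 236 235 235 236 235 234 236
 236 235 234 236 235 234 235 234 235 235 234 235 234 234 235 235 233 205
 104  83  81  82  82  81  79  78  90 122 129 131 133 128 127 131 129 131
 128 143 127 124 127 125 126 125 124 122 119 122 122 121 122 120 120 122
 116 118 118 116 115 112 117 115 115 116 129 130 127 127 125 123 125 123
 126 126 124 135 139 130 131 119 120 119 166 214 222 233 234 234 234 235
 234 233 235 234 234 233 234 233 233 234 234 233 234 235 234 235 235 233
 234 234 235 235 235 235 233 234 236 235 235 233 234 235 236 234 235 233
 205 171 171 176 173 175 173 173 172 172]
[233.5 325.5]
[195.1 345.7]
[181.8 324. ]
0.078 [136.1 321.7] [125.8 346.8]
0.075 [144.7 321.4] [131.7 346.4]
0.072 [153.2 321.1] [137.6 346.1]
```

View pics/w5.png

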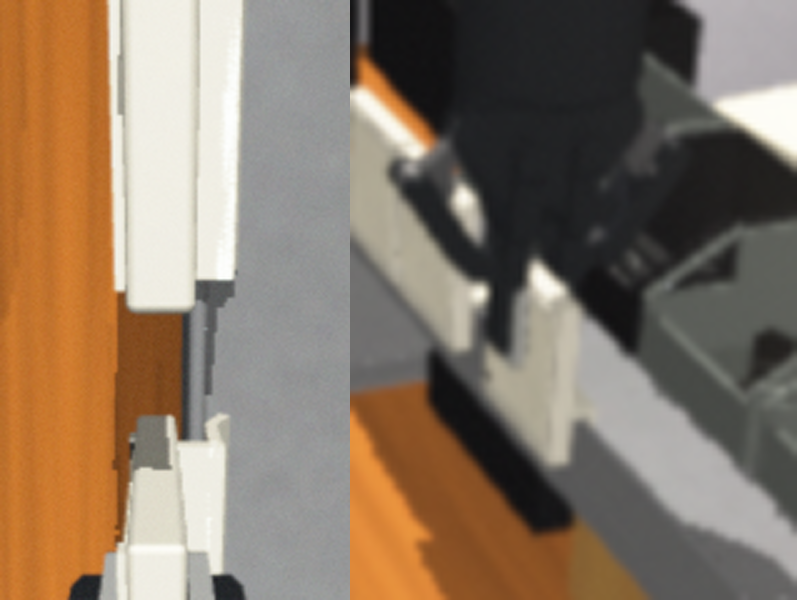

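The holder is seated: TCP z is 147.2 mm as predicted, with about 10 N down. The row end is at row 143 and the holder's end at row 237, a gap of about 36 mm. I'm sliding along the lip.

arm_command(rot=[[0,0,0],[0,0,0],[0,0,0],[0,0,0],[0,0,0],[0,0,0],[0,0,0],[0,0,0],[0,0,0],[0,0,0],[0,0,0],[0,0,0]], linear=[[0,-0.3,0],[1,0,0],[2,0,0],[2,0,0],[2,0,0],[2,0,0],[2,0,0],[2,0,0],[2,0,0],[1,0,0],[0,0,0],[0,0,0]], fingers=[5,5,5,5,5,5,5,5,5,5,5,5])

```text
t: 13.3
tool_pos: [0.5917, 0.0205, 0.1472]
eef_rot: [0.002, 0.695, 0.719, 0.001]
wrist_force: [-0.7, -3.1, 8.9]
opening: 0.0091
grip_force: 61.1
```

arm_command(rot=[[0,0,0],[0,0,0],[0,0,0],[0,0,0],[0,0,0],[0,0,0],[0,0,0],[0,0,0],[0,0,0],[0,0,0],[0,0,0],[0,0,0]], linear=[[0,0,0.3],[1.5,0,0],[1.5,0,0],[1.5,0,0],[1.5,0,0],[1.5,0,0],[1.5,0,0],[1.5,0,0],[1.5,0,0],[1.5,0,0],[1.5,0,0],[0,0,0]], fingers=[5,5,5,5,5,5,5,5,5,5,5,5])

```text
t: 14.3
tool_pos: [0.5913, 0.0355, 0.1472]
eef_rot: [0.002, 0.695, 0.719, 0.001]
wrist_force: [-1.0, -4.0, 9.2]
opening: 0.0095
grip_force: 61.3
```

arm_command(rot=[[0,0,0],[0,0,0],[0,0,0],[0,0,0],[0,0,0],[0,0,0]], linear=[[0.8,0,0],[0.8,0,0],[0.8,0,0],[0.8,0,0],[0,0,0],[0,0,0]], fingers=[5,5,5,5,5,5])

```text
t: 14.8
tool_pos: [0.5912, 0.0385, 0.1472]
eef_rot: [0.002, 0.695, 0.719, 0.001]
wrist_force: [0.5, -5.4, 10.2]
opening: 0.0092
grip_force: 61.3
```

arm_command(rot=[[0,0,0],[0,0,0],[0,0,0],[0,0,0],[0,0,0]], linear=[[0.6,0,0],[0.6,0,0],[0.6,0,0],[0,0,0],[0,0,0]], fingers=[5,5,5,5,5])

```text
t: 15.22
tool_pos: [0.5911, 0.0403, 0.1471]
eef_rot: [0.002, 0.695, 0.719, 0.001]
wrist_force: [0.4, -4.7, 11.3]
opening: 0.0093
grip_force: 61.4
```

arm_command(rot=[[0,0,0],[0,0,0],[0,0,0],[0,0,0],[0,0,0]], linear=[[0.6,0,0],[0.6,0,0],[0.6,0,0],[0,0,0],[0,0,0]], fingers=[5,5,5,5,5])

```text
t: 15.63
tool_pos: [0.5911, 0.042, 0.1472]
eef_rot: [0.002, 0.695, 0.719, 0.001]
wrist_force: [0.2, -4.5, 10.2]
opening: 0.0093
grip_force: 61.3
```

arm_command(rot=[[0,0,0],[0,0,0],[0,0,0],[0,0,0],[0,0,0]], linear=[[0.5,0,0],[0.5,0,0],[0.5,0,0],[0,0,0],[0,0,0]], fingers=[5,5,5,5,5])

```text
t: 16.05
tool_pos: [0.5911, 0.0421, 0.1472]
eef_rot: [0.003, 0.695, 0.719, -0.0]
wrist_force: [0.1, -13.7, 9.9]
opening: 0.0092
grip_force: 61.3
```

Run:
```python
from h import *
w=cam('wrist');s=cam('side')
o=manip.get_obs();print(o['t'],o['tool_pos'],o['eef_rot'],o['wrist_force'])
cv2.imwrite('pics/w6.png',np.hstack([cv2.resize(w['pixels'][100:260,260:400],(525,600),interpolation=2),cv2.resize(s['pixels'][110:220,330:380],(272,600),interpolation=2)]))
```

```text
16.15 [0.59107333 0.0420517  0.1471694 ] [ 2.74756229e-03  6.95341818e-01  7.18673874e-01 -2.66245797e-04] [ -0.90806795 -13.69154404  10.68700545]
```

View pics/w6.png

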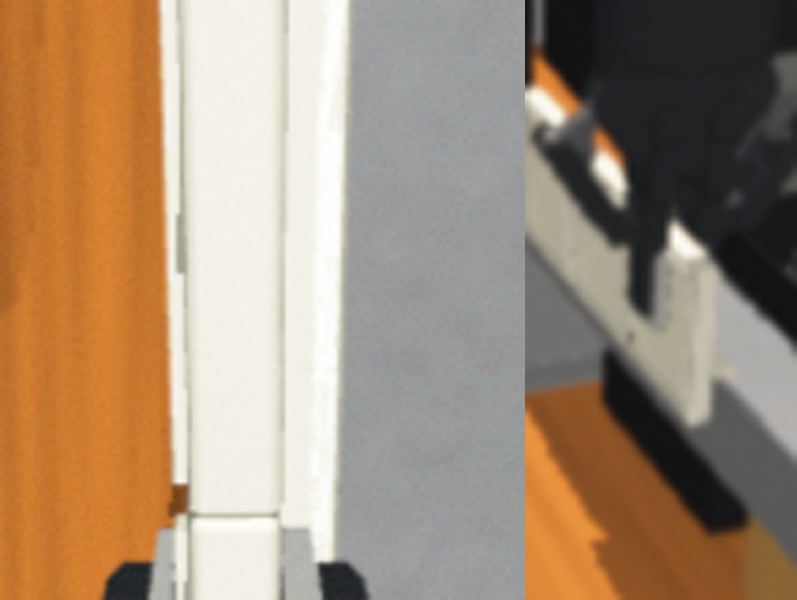

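The holder butts flush: the seam is at crop row 515 and its pocket lines up with the row. It travels no further, with about 9 N on the neighbour and 10 N down, so I'm handing it in.

```bash
python3 -c "
from station import manip
print(manip.job_done())"
```

```text
the job is handed in; nothing more can be done
None
```

The narrow label holder is home on the lip and butted against the row, still gripped and pressed (about 10 N down, roughly 9 N on its neighbour at the last reading); I handed the job in at about 16 s, and no verdict came back.

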